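# Load a slide carrier and hold the copier's shutter open

### The arm

A 6-joint arm with a two-finger parallel gripper is mounted at the origin on the work surface. World frame = base frame: x ahead of the robot, y to its left, z up, the work surface at z = 0. Lengths are in m, angles in degrees, forces in N, time in s.
With the tool pointing down it reaches from about 0.375 to 0.9 m from the base axis. Payload 3.1 kg.
Tool frame: the origin (TCP) lies at the very end of the fingers, on their centre line; the grasp point (between the pads) lies 19 mm behind it (bot.hold_point_z is the z of the grasp point in the tool frame, in m); z points along the fingers, y is the direction in which the jaws open and shut (so a half turn about z gives the same grasp; the last joint's range is limited). The gripper opens to 87 mm and grips with 3 to 60 N. Pads are 19 mm wide; open, the fingers measure 117 mm over their backs; the gripper's body (75 mm by 190 mm) begins 51 mm behind the grasp point.
Start: joints at [-77.321, 30.224, 82.088, -0, 67.689, -10.227], TCP at [0.243, -0.576, 0.223] pointing down, gripper open.
Joint ranges: [-176.69, 176.69], [-43.24, 126.21], [12.49, 139.97], [-82, 262], [0, 151.66], [-163.58, 163.58]. Speed limits (degrees/s): [159.86, 159.86, 180, 180, 180, 180].

### API

Orientations are given as a 3x3 rotation matrix whose columns are the frame's x, y, z axes.
In Python, from rig import bot gives the robot as it stands.
- The arm moves only by the tool servo_tool, never from a script. Its argument "increments" is a list of rows, each a list of 3 entries, a list of its own where there are three numbers: the closure, from 0 (fully open) to 1 (shut), then the shift along the tool's x, y, z in mm, then the turn about the tool's z in degrees. In form: [[claw, [x, y, z], turn], ...]. A call has 1 to 5 rows; each row shifts and turns the commanded pose from where the row before left it, along the tool's axes as they then stand; what a row does not reach is not made up. A row lasts 1/8 s, in which the tool goes at most 62.5 mm and 10.7 degrees, less where a joint would pass 70% of its speed; a pose out of reach is approached as far as the arm can. A call with a gripper value outside its range is refused whole. The fingers move at their own pace and stop on an object; the grip force is fixed at half the most. Time passes only in rows, so rows that do not move let the fingers close. It gives the time, the measured TCP pose, the force and the opening at its end, in the units of the state.
- bot.read_state(): the state, without advancing time (a new reading comes with each control period).
- bot.capture(name): name is "scene" or "top"; returns (picture, depth): 480x640x3 uint8, blue, green, red; 480x640 float32, m along the optical axis (not along the pixel's ray), 0 where there is no reading.
- bot.camera_info(name): a dict with "K" (3x3 intrinsics, pixels), "distortion" ([k1, k2, p1, p2, k3] as OpenCV has them; the pictures are not rectified), "R" (3x3) and "t" (3): a world point X has camera coordinates R X + t. Camera axes: x right, y down, z forward; pixel columns grow to the right and rows downward; lengths in m; the calibration is good to about 2 mm. A picture is of the moment at which its call begins. camera_info takes no time and is no camera call.
- bot.hand_in(): hands the job in, once; it reports no verdict.
Trained networks look in the newest picture that a camera, given by its name, has taken for a name from the list of things; names that differ only in an ending like _2 or _b are one class to them, and where a whole thing is asked for, a point or a joint stands for the part that bears it (a point fixed in the world has none). Each returns a list of dicts, best first, with "p" (0 to 1); they miss things now and then, are a little off and sometimes report something else, mostly with a low value. They report only what shows in the picture. A call takes as long as a camera call. They do not tell look-alikes from the thing itself.
- bot.find_in(camera, thing): "bbox" ([left, top, right, bottom] in pixels, round what is visible of it).
- bot.trace(camera, thing): "region" (480x640 bool, what is visible of it) and "bbox" ([left, top, right, bottom] in pixels, round what is visible of it).
The state is a dict: "time_s": time; "joint_positions": joint angles; "qvel": joint speeds; "tau": joint torques, N m; "position": TCP position; "tcp_rot": TCP orientation; "force": force on the tool from outside, world axes, zero at the start; "moment": the same for the moment, N m; "opening": opening from 0.0 (shut) to 1.0 (fully open).
Only numpy, scipy, OpenCV 4.12 (cv2) and the standard library are available. Lean on these libraries where they do the work, as an engineer would, in place of code of your own. Each camera call takes 0.05 s, during which the arm holds its last target.

### The job

Slide the loaded black slide carrier fully home into the slide copier's slot, with both slides still lying in it; only then pull the red spring-return shutter handle out until its pointer is level with the orange mark. Keep hold of the handle there: the program finishes while the gripper is still holding the shutter open at the mark. Leave everything else on the table where it is.

Things in the scene. Friction and masses are not known exactly. Their poses are not given: they have to be found in the camera images.
- copier: grey slide copier, fixed, 220 deep, 300 wide (y +102 to -200), 105 high, plus a round lens housing on top (to 149). Origin: on the table, in the plane of the front face, mid slot mouth. x points into the slot (away from the robot), y left, z up. Slot at table level: 72 wide, 26 high, 120 deep to a solid stop. Steel lead-in fins 18 high flare out 22 mm before the face, to 87 apart.
- carrier_handle (a point): centre (35 above table) of the upright blue handle, 24 along x, 18 across y, 10 to 60 high, of the loaded black carrier (0.18-0.35 kg), lying on the table, free to slide. x points to the carrier's front, z up. Its plate, 66 wide, 12 high, spans x +60 to +180; a neck 34 wide, 10 high, ends at x -16. Fully home: plate against the stop, rear edge flush with the face, this point 60 before the face.
- slide1_c (a point): centre of the mounted slide (white, amber window, 49 x 49 x 4 mm, 14 g) lying loose in the carrier's rear recess (about 52 x 54, 7 deep), 91 mm ahead of the handle's centre
- slide2_c (a point): centre of the mounted slide (white, green window, 49 x 49 x 4 mm, 14 g) lying loose in the carrier's front recess (about 52 x 54, 7 deep), 149 mm ahead of the handle's centre
- pull: spring-return shutter handle: carriage 40 x 30, 16 to 30 above the table, carrying a red block. Origin on the table below the block's centre; axes as the copier's. It slides out along the copier's -x; rests 60 mm before the face, 130 right of the slot; travel 110 mm to an end stop. The spring pulls back with 4 N at rest, 0.8 N more per 10 mm; let go, it springs back.
- pull_grip (a point): where to grip the red block of the shutter handle: its centre line, 60 above the table. Block 24 along x, 18 across y, 30 to 80 above the table. A thin red pointer sticks out of the carriage to the right, in line with the block's centre. Below run the track (26 wide, 14 high) and, right of it, the black scale ledge (30 wide, 12 high), both 180 mm out from the face.
- mark: orange mark, fixed, 6 along x, 12 across, 12 high, on the scale ledge beside the track, 45 to 80 mm out from the shutter handle's rest place (different each time). Origin under its centre, 12 above the table; axes as the copier's. The pointer is level with the mark when pull_grip and this origin have the same x along the copier's axis (pull_grip is 37 mm to the left).
- tape: yellow tape roll lying flat, 90 mm across, 25 mm high; origin under its centre
- loupe: black loupe, 42 mm across, 45 mm high, on the right; origin under its centre
- cleaner: white bottle with green label and blue cap, 56 mm across, 130 mm high; origin under its centre
- spare: grey empty carrier of the same shape as the loaded black one, at the far left; origin under the centre of its 120 mm plate
- brush: brush lying flat on the right; origin at its underside
- penpot: empty steel cup, 76 mm across, 100 mm high; origin under its centre
- mountbox: open cardboard box 140 x 110 x 60 mm; origin under its centre
There are look-alikes about, which are no part of the job. What is shaped like the part that bears carrier_handle but purple is not meant.

How it is judged:
By the outcome, as a careful person would: the job done as asked, in the order asked, and still so for the second after the job is handed in, while the arm keeps its last pose, push and grip.
It also fails if it takes over 54 s, if anything falls off the work surface, if the arm or the gripper's body presses on something with over 40 N, if the wrist force passes 120 N, or if a joint passes its speed limit or range.

## Working session

There is one attempt and no reset: what is moved stays moved. The work goes in short steps, Python scripts to look and compute and a tool call to move; the robot and the scene stay as the last step left them, time stands still between calls to the robot, and variables do not carry over. Pictures are saved under pics/ and viewed, and the job is handed in when it is done.

Besides the shell and the picture viewer there is one more tool, called after "Request:" by a JSON object that holds its "api" and its "payload". servo_tool: Moves the arm, as the interface text tells. Its arguments: {"type":"object","properties":{"increments":{"type":"array","items":{"type":"array"}}},"required":["increments"]}

```bash
mkdir -p pics; ls; cat > h.py <<'E'
import numpy as np, cv2
from rig import bot
def project(cam,X):
    c=bot.camera_info(cam); X=np.atleast_2d(X).astype(float)
    r,_=cv2.Rodrigues(np.array(c["R"],float))
    return cv2.projectPoints(X,r,np.array(c["t"],float),np.array(c["K"],float),np.array(c["distortion"],float))[0][:,0]
def ray(cam,uv):
    c=bot.camera_info(cam);K=np.array(c["K"],float);R=np.array(c["R"],float);t=np.array(c["t"],float)
    n=cv2.undistortPoints(np.array(uv,float).reshape(-1,1,2),K,np.array(c["distortion"],float))[:,0]
    d=np.c_[n,np.ones(len(n))]@R
    return -R.T@t,d
def onz(cam,uv,z):
    o,d=ray(cam,uv); z=np.broadcast_to(z,len(d)); return o+d*((z-o[2])/d[:,2])[:,None]
def deproj(cam,uv,dep):
    o,d=ray(cam,uv); return o+d*np.asarray(dep)[:,None]
E
python3 - <<'E'
from h import *
for c in("scene","top"):
    im,d=bot.capture(c); cv2.imwrite(f"pics/{c}0.png",im); np.save(f"pics/{c}0.npy",d)
    i=bot.camera_info(c); print(c,np.round(-np.array(i["R"]).T@i["t"],3),np.round(i["R"],2).tolist())
s=bot.read_state(); print(s)
E
```

```text
pics
scene [1.03  0.386 1.007] [[-0.61, 0.8, -0.02], [0.66, 0.49, -0.56], [-0.44, -0.35, -0.83]]
top [3.300e-01 1.000e-03 1.578e+00] [[-0.02, -1.0, 0.01], [-0.99, 0.02, -0.11], [0.11, -0.01, -0.99]]
{'time_s': 0.1, 'joint_positions': array([-7.73181606e+01,  3.02746594e+01,  8.21492108e+01, -3.23537307e-05,
        6.76904060e+01, -1.02281803e+01]), 'qvel': array([-0.01798167, -0.27313586, -0.12069588,  0.05088756, -0.07883614,
        0.10339489]), 'tau': array([-2.29868619e-04, -4.40985274e+01, -1.77151126e+01,  6.35863189e-02,
        5.34453092e-02, -6.21882032e-05]), 'position': array([ 0.24317254, -0.57502978,  0.22165764]), 'tcp_rot': array([[ 9.21117337e-01,  3.89284806e-01, -4.38375197e-04],
       [ 3.89284892e-01, -9.21115350e-01,  1.94572346e-03],
       [ 3.53646457e-04, -1.96289246e-03, -9.99998011e-01]]), 'force': array([0.04181422, 0.38821039, 0.05035647]), 'moment': array([ 0.01403321, -0.03374197,  0.03573589]), 'opening': 1.0016127555469345}
```

View pics/top0.png

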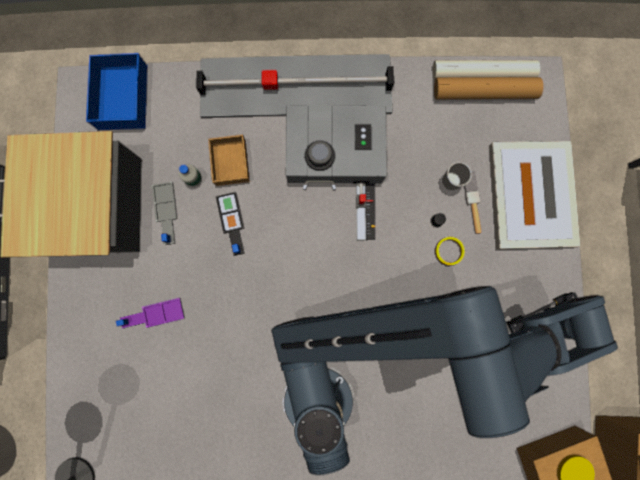

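View pics/scene0.png

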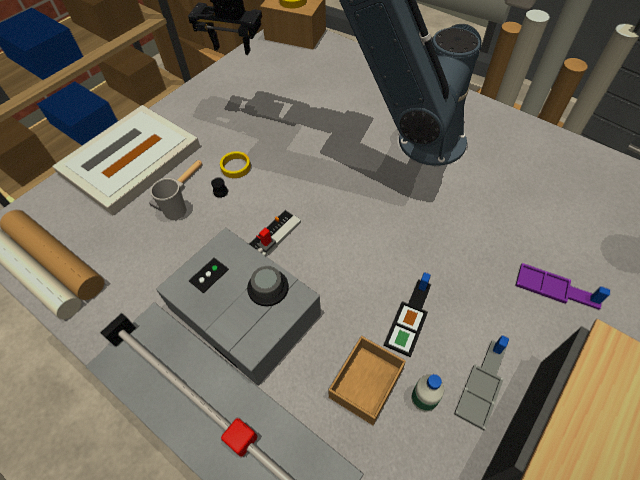

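The top view shows three carrier-shaped things: black with two slides at (232,223), grey and empty at (166,210), purple at (150,315). The black loaded one fits the description. I'll confirm it in an enlarged crop.

```bash
python3 - <<'E'
from h import *
im=cv2.imread("pics/top0.png")
cv2.imwrite("pics/c1.png",cv2.resize(im[180:270,200:290],None,fx=6,fy=6,interpolation=cv2.INTER_CUBIC))
cv2.imwrite("pics/c2.png",cv2.resize(im[90:250,270:400],None,fx=3.7,fy=3.7,interpolation=cv2.INTER_CUBIC))
im=cv2.imread("pics/scene0.png")
cv2.imwrite("pics/c3.png",cv2.resize(im[190:380,150:350],None,fx=3.1,fy=3.1,interpolation=cv2.INTER_CUBIC))
for cam in("top","scene"):
  bot.capture(cam)
  for th in("carrier_handle","slide1_c","slide2_c","pull","pull_grip","mark","copier"):
    print(cam,th,[(np.round(r["bbox"],1).tolist(),round(r["p"],2)) for r in bot.find_in(cam,th)[:3]])
E
```

```text
top carrier_handle [([116.2, 296.9, 182.2, 326.9], 0.79), ([216.6, 194.0, 247.3, 254.6], 0.74)]
top slide1_c [([226.1, 213.9, 236.4, 231.0], 0.7)]
top slide2_c [([219.6, 197.5, 240.9, 211.1], 0.69), ([208.5, 136.0, 251.7, 187.8], 0.41)]
top pull [([430.7, 212.2, 443.1, 226.6], 0.67), ([357.8, 185.8, 366.8, 208.2], 0.51)]
top pull_grip [([154.9, 182.5, 179.3, 243.0], 0.68), ([355.3, 188.1, 369.9, 203.9], 0.49)]
top mark [([434.5, 233.6, 463.3, 265.1], 0.69), ([287.1, 107.3, 384.2, 240.5], 0.62)]
top copier [([285.9, 103.4, 387.2, 240.5], 0.87)]
scene carrier_handle [([383.8, 272.7, 430.3, 355.2], 0.76), ([518.8, 262.5, 612.0, 307.0], 0.66)]
scene slide1_c [([399.7, 305.4, 421.5, 329.2], 0.59)]
scene slide2_c [([153.7, 176.0, 189.5, 220.1], 0.65), ([388.4, 325.4, 415.8, 349.4], 0.58)]
scene pull [([258.2, 226.0, 273.7, 252.6], 0.71)]
scene pull_grip [([261.2, 225.3, 276.6, 250.7], 0.77)]
scene mark []
scene copier [([156.5, 207.4, 320.4, 382.9], 0.87)]
```

View pics/c1.png

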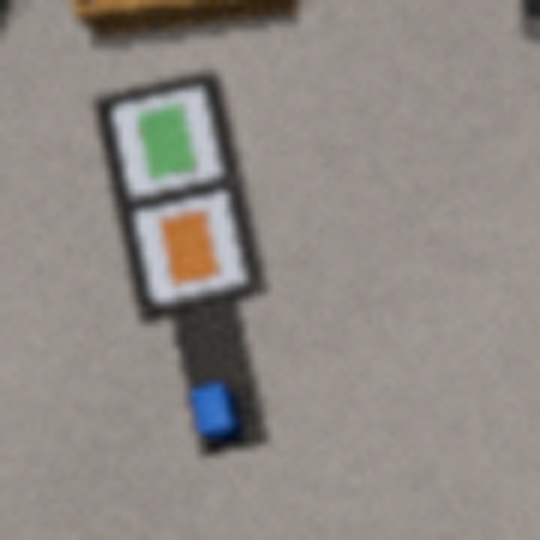

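View pics/c2.png

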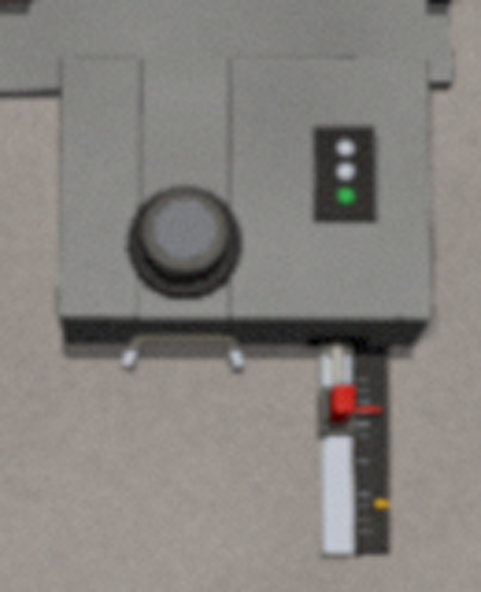

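View pics/c3.png

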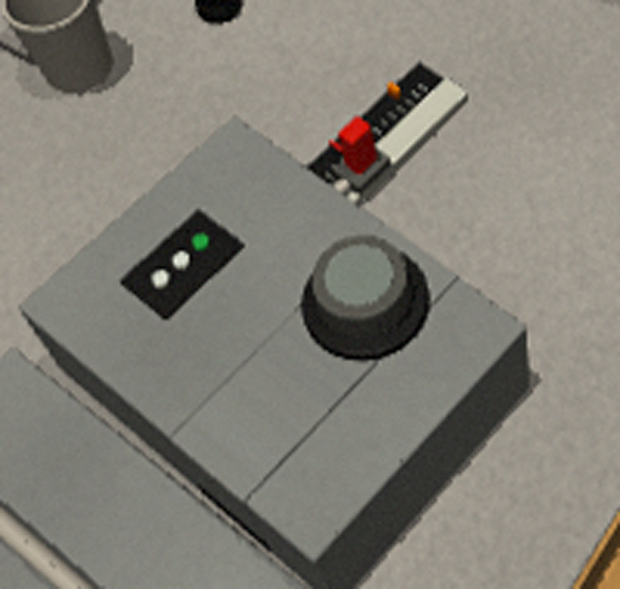

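The crop confirms it: black plate, amber window at (231,221) and green at (227,203), blue handle at (235,248). It is the loaded carrier. Next I'll fit the poses from corners in both views.

```bash
cat > fit.py <<'E'
from h import *
from scipy.optimize import least_squares
def fit(obs,g):
    # obs: list (cam, local pt, uv)
    def res(p):
        c,s=np.cos(p[2]),np.sin(p[2]); out=[]
        for cam in("top","scene"):
            o=[(l,uv) for k,l,uv in obs if k==cam]
            if not o: continue
            L=np.array([l for l,_ in o],float)
            W=np.c_[p[0]+c*L[:,0]-s*L[:,1],p[1]+s*L[:,0]+c*L[:,1],L[:,2]]
            out.append((project(cam,W)-np.array([u for _,u in o])).ravel())
        return np.concatenate(out)
    r=least_squares(res,g,x_scale=[.01,.01,.01],loss="soft_l1"); return r.x,res(r.x)
E
cat > a.py <<'E'
from fit import *
t2=lambda x,y:(270+x/3.7-.36,90+y/3.7-.36)
t1=lambda x,y:(200+x/6-.42,180+y/6-.42)
s3=lambda x,y:(150+x/3.1-.34,190+y/3.1-.34)
A=[("top",(0,.102,.105),t2(62,319)),("top",(0,-.2,.105),t2(430,317)),("top",(.22,.102,.105),t2(62,57)),("top",(.22,-.2,.105),t2(428,57))]
B=[("scene",(0,-.2,.105),s3(235,118)),("scene",(0,.102,.105),s3(527,325)),("scene",(.22,.102,.105),s3(318,560)),("scene",(.22,-.2,.105),s3(22,308))]
for n,o in(("top",A),("scene",B),("both",A+B)):
    p,r=fit(o,[.8,.0,0]); print(n,np.round(p[:2],4),np.degrees(p[2]).round(2),np.round(r,1))
C=[("top",(.18,.033,.012),t1(98,98)),("top",(.18,-.033,.012),t1(213,75)),("top",(.06,-.033,.012),t1(265,290)),("top",(.06,.033,.012),t1(147,318)),("top",(-.016,-.017,.01),t1(267,440)),("top",(-.016,.017,.01),t1(203,452))]
q,r=fit(C,[.6,.3,0]); print("carrier",np.round(q[:2],4),np.degrees(q[2]).round(2),np.round(r,1))
def loc(P):
    d=P[:2]-p[:2];c,s=np.cos(p[2]),np.sin(p[2]); return np.round([c*d[0]+s*d[1],-s*d[0]+c*d[1]],4)
print("carrier in copier",loc(q[:2]))
print("mark",loc(onz("top",[t2(382,504)],.022)[0]),loc(onz("scene",[s3(393,89)],.02)[0]))
print("pull block top",loc(onz("top",[t2(344,397)],.08)[0]),loc(onz("scene",[s3(354,128)],.08)[0]))
print("pointer",loc(onz("top",[t2(370,409)],.023)[0]))
print("handle top",onz("top",[t1(213,400)],.06)[0].round(4))
E
python3 a.py
```

```text
top [ 0.6759 -0.0178] -1.12 [-0.8 -0.   1.4  0.3 -0.4 -0.1  0.2 -0.2]
scene [ 0.6718 -0.0175] -1.26 [ 0.  -1.2  1.2 -0.2 -0.   0.8 -1.4 -0.1]
both [ 0.6734 -0.0175] -1.21 [-0.9  0.7  1.3  1.2 -0.4  0.6  0.2  0.7 -0.5 -0.7  0.7  0.3 -0.4  1.5
 -2.   0.5]
carrier [0.4715 0.2418] 11.95 [-0.5  0.   0.8 -0.9  0.2  0.1 -0.8  0.2  0.1 -0.   0.1  0.5]
carrier in copier [-0.2073  0.2549]
mark [-0.1369 -0.1645] [-0.1397 -0.1674]
pull block top [-0.0569 -0.1284] [-0.0613 -0.1308]
pointer [-0.0562 -0.1555]
handle top [0.4758 0.2423 0.06  ]
```

```bash
python3 - <<'E'
from h import *
im=cv2.imread("pics/scene0.png")
cv2.imwrite("pics/c4.png",cv2.resize(im[265:360,380:440],None,fx=6,fy=6,interpolation=cv2.INTER_CUBIC))
cv2.imwrite("pics/c5.png",cv2.resize(im[205:260,245:305],None,fx=10,fy=10,interpolation=cv2.INTER_CUBIC))
im=cv2.imread("pics/top0.png")
cv2.imwrite("pics/c6.png",cv2.resize(im[175:245,345:385],None,fx=8,fy=8,interpolation=cv2.INTER_CUBIC))
E
```

```text
(no output)
```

View pics/c4.png

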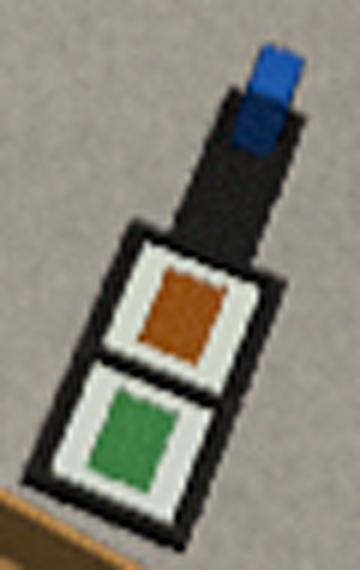

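View pics/c5.png

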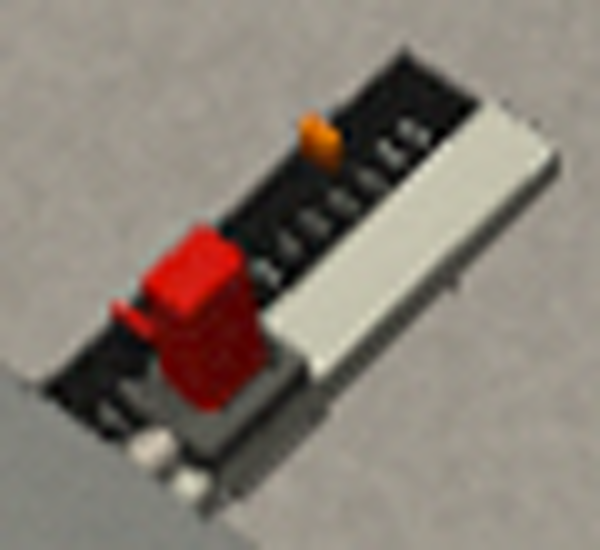

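View pics/c6.png

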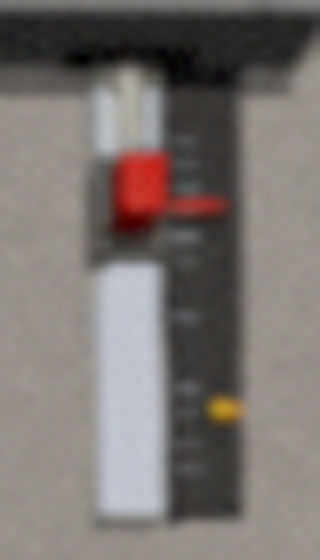

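```bash
cat >> a.py <<'E'
s4=lambda x,y:(380+x/6-.42,265+y/6-.42)
D=[("scene",(.18,.033,.012),s4(185,550)),("scene",(.06,.033,.012),s4(285,285)),("scene",(.06,-.033,.012),s4(138,222)),("scene",(-.016,.017,.01),s4(302,115)),("scene",(-.016,-.017,.01),s4(232,90)),("scene",(.18,-.033,.012),s4(24,484))]
for n,o in(("c scene",D),("c both",C+D)):
    q,r=fit(o,[.5,.25,.2]); print(n,np.round(q[:2],4),np.degrees(q[2]).round(2),np.round(r,1))
print("handle top scene",onz("scene",[s4(277,68)],.06)[0].round(4))
bt=np.load("pics/top0.npy");bs=np.load("pics/scene0.npy")
for cam,d,uv in(("top",bt,(235,246)),("scene",bs,(426,276)),("top",bt,(363,197)),("scene",bs,(264,232))):
    print(cam,deproj(cam,[uv],[d[uv[1],uv[0]]]).round(4))
for th,z in(("mountbox",0.06),("cleaner",.13),("penpot",.1),("loupe",.045),("tape",.025)):
  f=bot.trace("top",th)
  for k in f[:1]:
    m=k["region"];v,u=np.nonzero(m); b=k["bbox"]
    P=onz("top",[(b[0],b[1]),(b[2],b[3])],z); print(th,round(k["p"],2),P[:,:2].round(3).tolist())
E
python3 a.py
```

```text
top [ 0.6759 -0.0178] -1.12 [-0.8 -0.   1.4  0.3 -0.4 -0.1  0.2 -0.2]
scene [ 0.6718 -0.0175] -1.26 [ 0.  -1.2  1.2 -0.2 -0.   0.8 -1.4 -0.1]
both [ 0.6734 -0.0175] -1.21 [-0.9  0.7  1.3  1.2 -0.4  0.6  0.2  0.7 -0.5 -0.7  0.7  0.3 -0.4  1.5
 -2.   0.5]
carrier [0.4715 0.2418] 11.95 [-0.5  0.   0.8 -0.9  0.2  0.1 -0.8  0.2  0.1 -0.   0.1  0.5]
carrier in copier [-0.2073  0.2549]
mark [-0.1369 -0.1645] [-0.1397 -0.1674]
pull block top [-0.0569 -0.1284] [-0.0613 -0.1308]
pointer [-0.0562 -0.1555]
handle top [0.4758 0.2423 0.06  ]
c scene [0.4704 0.241 ] 12.19 [ 0.5  0.2  0.4 -0.  -1.3  0.   0.8  0.7 -0.6 -0.2 -0.1 -0.6]
c both [0.4709 0.2413] 12.09 [-0.5  0.3  0.8 -0.7  0.3  0.2 -0.7  0.5  0.3  0.1  0.3  0.7  0.4  0.4
  0.4  0.2 -1.3  0.2  0.8  0.9 -0.6 -0.  -0.3 -0.4]
handle top scene [0.4672 0.2399 0.06  ]
top [[0.4768 0.2429 0.0578]]
scene [[0.4678 0.2408 0.0613]]
top [[ 0.6136 -0.1458  0.08  ]]
scene [[ 0.6116 -0.1444  0.0801]]
mountbox 0.57 [[0.825, 0.323], [0.65, 0.2]]
cleaner 0.69 [[0.706, 0.397], [0.64, 0.339]]
penpot 0.84 [[0.709, -0.38], [0.627, -0.475]]
loupe 0.5 [[0.563, -0.354], [0.519, -0.397]]
tape 0.8 [[0.492, -0.376], [0.406, -0.456]]
```

```bash
cat > d.py <<'E'
from h import *
import sys
# usage: d.py yawdeg|cur x y z [x y z ...] : successive shifts in tool frame at given yaw (tilt neglected)
def go():
    s=bot.read_state();R=s["tcp_rot"];P=s["position"]
    yaw=np.degrees(np.arctan2(R[1,0],R[0,0]))
    print("t",round(s["time_s"],2),"P",(P*1000).round(1),"yaw",yaw.round(2),"tilt",np.degrees(R[:2,2]).round(2),"F",s["force"].round(1),"M",s["moment"].round(2),"open",round(s["opening"]*87,1),"J",s["joint_positions"].round(0))
    if len(sys.argv)<2: return
    y=yaw if sys.argv[1]=="cur" else float(sys.argv[1])
    c,n=np.cos(np.radians(y)),np.sin(np.radians(y))
    T=np.array([[c,n,0],[n,-c,0],[0,0,-1]])
    W=np.array(sys.argv[2:],float).reshape(-1,3)
    for w in W:
        d=T.T@(w-P*1000); print("to",w,"shift",d.round(1),"len",np.linalg.norm(d).round(1)); P=w/1000
    print("turn to yaw",round(yaw-y,2))
go()
E
python3 d.py 12.2 480 -200 200 471 241.5 130
```

```text
t 1.15 P [ 243.3 -575.7  222.5] yaw 22.91 tilt [-0.  0.] F [ 0.1 -0.4  0.3] M [-0.03 -0.02 -0.03] open 86.7 J [-77.  30.  82.  -0.  68. -10.]
to [ 480. -200.  200.] shift [ 310.8 -317.2   22.5] len 444.6
to [471.  241.5 130. ] shift [  84.5 -433.4   70. ] len 447.1
turn to yaw 10.71
```

Request:
{"api": "servo_tool", "payload": {"increments": [[0, [0, 0, 0], 10.7], [0, [38, -39, 3], 0], [0, [39, -40, 3], 0], [0, [39, -40, 3], 0], [0, [39, -40, 3], 0]]}}

```text
time_s: 1.78
position: [0.362, -0.3862, 0.2107]
tcp_rot: [[0.978, 0.211, 0.001], [0.211, -0.978, -0.001], [0.0, 0.001, -1.0]]
force: [1.1, -0.5, 0.8]
opening: 0.998
```

Request:
{"api": "servo_tool", "payload": {"increments": [[0, [39, -40, 3], 0], [0, [39, -40, 3], 0], [0, [39, -40, 3], 0], [0, [39, -40, 2], 0], [0, [11, -55, 9], 0]]}}

```text
time_s: 2.4
position: [0.4822, -0.1416, 0.1912]
tcp_rot: [[0.977, 0.212, 0.005], [0.212, -0.977, -0.002], [0.004, 0.003, -1.0]]
force: [1.2, 0.4, -0.5]
opening: 0.998
```

Request:
{"api": "servo_tool", "payload": {"increments": [[0, [11, -55, 9], 0], [0, [11, -55, 9], 0], [0, [11, -55, 9], 0], [0, [11, -55, 9], 0], [0, [11, -55, 9], 0]]}}

```text
time_s: 3.02
position: [0.4748, 0.1402, 0.1456]
tcp_rot: [[0.977, 0.211, 0.001], [0.211, -0.977, 0.0], [0.001, 0.0, -1.0]]
force: [0.8, -0.8, 0.3]
opening: 0.997
```

```bash
python3 d.py 12.2 471 241.5 80 471 241.5 20
```

```text
t 3.02 P [474.8 140.2 145.6] yaw 12.2 tilt [0.07 0.  ] F [ 0.8 -0.8  0.3] M [ 0.   -0.05 -0.02] open 86.7 J [  3.  27. 105.  -0.  48.  81.]
to [471.  241.5  80. ] shift [ 17.7 -99.9  65.6] len 120.8
to [471.  241.5  20. ] shift [ 0.  0. 60.] len 60.0
turn to yaw -0.0
```

Request:
{"api": "servo_tool", "payload": {"increments": [[0, [9, -50, 30], 0], [0, [9, -50, 30], 0], [0, [0, 0, 0], 0], [0, [0, 0, 0], 0]]}}

```text
time_s: 3.52
position: [0.4711, 0.2398, 0.0856]
tcp_rot: [[0.977, 0.212, 0.0], [0.212, -0.977, -0.0], [-0.0, 0.0, -1.0]]
force: [0.4, 0.5, 0.8]
opening: 0.997
```

```bash
python3 d.py 12.2 471 241.5 20; python3 - <<'E'
from h import *
im,d=bot.capture("scene"); cv2.imwrite("pics/s1.png",cv2.resize(im[190:360,340:500],None,fx=3.5,fy=3.5,interpolation=cv2.INTER_CUBIC))
E
```

```text
t 3.52 P [471.1 239.8  85.6] yaw 12.26 tilt [ 0.   -0.02] F [0.4 0.5 0.8] M [0.04 0.06 0.  ] open 86.7 J [ 15.  35. 103.  -0.  43.  93.]
to [471.  241.5  20. ] shift [ 0.3 -1.7 65.6] len 65.6
turn to yaw 0.06
```

View pics/s1.png

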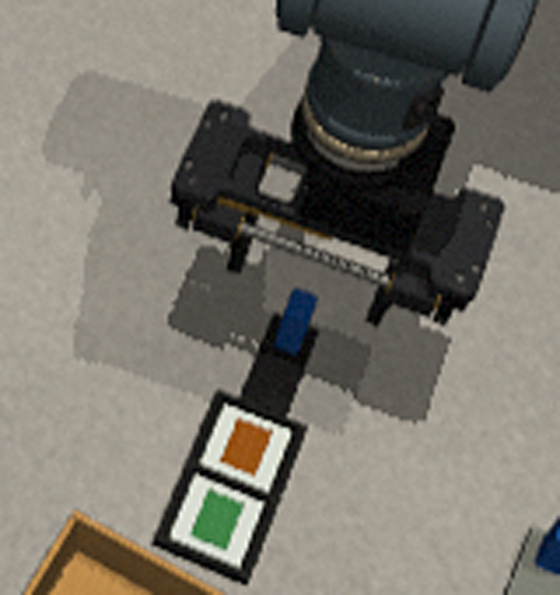

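The gripper straddles the blue handle (crop 297,320) squarely, and its pads at (238,255) and (375,310) are well clear. I'll go down and close.

Request:
{"api": "servo_tool", "payload": {"increments": [[0, [0, -2, 33], 0], [0, [0, 0, 32], 0], [0.5, [0, 0, 0], 0], [1, [0, 0, 0], 0], [1, [0, 0, 0], 0]]}}

```text
time_s: 4.2
position: [0.4718, 0.2418, 0.0221]
tcp_rot: [[0.978, 0.211, 0.003], [0.211, -0.978, 0.001], [0.003, -0.0, -1.0]]
force: [0.3, 0.3, -0.2]
opening: 0.746
```

Request:
{"api": "servo_tool", "payload": {"increments": [[1, [0, 0, 0], 0], [1, [0, 0, 0], 0], [1, [0, 0, 0], 0], [1, [0, 0, 0], 0]]}}

```text
time_s: 4.7
position: [0.4705, 0.2419, 0.0205]
tcp_rot: [[0.977, 0.212, -0.0], [0.212, -0.977, 0.0], [-0.0, -0.0, -1.0]]
force: [0.9, 0.3, -0.8]
opening: 0.289
```

```bash
python3 d.py 12.2 430 241.5 20
```

```text
t 4.7 P [470.5 241.9  20.5] yaw 12.22 tilt [-0.  0.] F [ 0.9  0.3 -0.8] M [-0.03 -0.04  0.  ] open 25.2 J [ 15.  42. 104.   0.  34.  93.]
to [430.  241.5  20. ] shift [-39.7  -8.1   0.5] len 40.5
turn to yaw 0.02
```

Request:
{"api": "servo_tool", "payload": {"increments": [[1, [0, 0, 0], 0], [1, [0, 0, 0], 0], [1, [0, 0, 0], 0]]}}

```text
time_s: 5.08
position: [0.4705, 0.2418, 0.0205]
tcp_rot: [[0.977, 0.212, -0.0], [0.212, -0.977, -0.0], [-0.0, 0.0, -1.0]]
force: [-0.7, -0.1, 0.8]
opening: 0.206
```

Request:
{"api": "servo_tool", "payload": {"increments": [[1, [-4, 0, 0], 0], [1, [-8, 0, 0], 0], [1, [-12, 0, 0], 0], [1, [-12, 0, 0], 0], [1, [-4, 4, 0], 0]]}}

```text
time_s: 5.7
position: [0.4308, 0.2294, 0.0206]
tcp_rot: [[0.977, 0.213, -0.001], [0.213, -0.977, -0.0], [-0.001, 0.0, -1.0]]
force: [0.5, 0.3, -1.1]
opening: 0.205
```

```bash
python3 d.py -1.2 433 -12 20;python3 d.py cur 433 -12 20
```

```text
t 5.7 P [430.8 229.4  20.6] yaw 12.28 tilt [-0.06 -0.01] F [ 0.5  0.3 -1.1] M [ 0.14 -0.01  0.11] open 17.9 J [ 15.  40. 110.   0.  30.  93.]
to [433. -12.  20.] shift [  7.3 241.3   0.6] len 241.4
turn to yaw 13.48
t 5.7 P [430.8 229.4  20.6] yaw 12.28 tilt [-0.06 -0.01] F [ 0.5  0.3 -1.1] M [ 0.14 -0.01  0.11] open 17.9 J [ 15.  40. 110.   0.  30.  93.]
to [433. -12.  20.] shift [-49.2 236.3   0.6] len 241.4
turn to yaw 0.0
```

Request:
{"api": "servo_tool", "payload": {"increments": [[1, [0, 4, 0], 2.4], [1, [0, 8, 0], 3.5], [1, [0, 10, 0], 3.5], [1, [0, 14, 0], 2.6], [1, [0, 16, 0], 1.5]]}}

```text
time_s: 6.32
position: [0.4366, 0.1769, 0.0205]
tcp_rot: [[1.0, -0.024, 0.0], [-0.024, -1.0, -0.0], [0.0, 0.0, -1.0]]
force: [-0.4, 0.0, -1.4]
opening: 0.207
```

Request:
{"api": "servo_tool", "payload": {"increments": [[1, [0, 18, 0], 0], [1, [0, 20, 0], 0], [1, [0, 20, 0], 0], [1, [0, 20, 0], 0], [1, [0, 20, 0], 0]]}}

```text
time_s: 6.95
position: [0.4339, 0.0784, 0.0206]
tcp_rot: [[1.0, -0.024, -0.0], [-0.024, -1.0, -0.0], [-0.0, 0.0, -1.0]]
force: [-0.1, 0.6, -1.1]
opening: 0.204
```

Request:
{"api": "servo_tool", "payload": {"increments": [[1, [0, 20, 0], 0], [1, [0, 20, 0], 0], [1, [0, 18, 0], 0], [1, [0, 12, 0], 0], [1, [0, 6, 0], 0]]}}

```text
time_s: 7.58
position: [0.4323, 0.0029, 0.0205]
tcp_rot: [[1.0, -0.024, -0.0], [-0.024, -1.0, 0.0], [-0.0, -0.0, -1.0]]
force: [-0.2, 1.1, -1.3]
opening: 0.206
```

```bash
python3 d.py -1.2 433 -12 20;python3 - <<'E'
from h import *
for c in("scene","top"):
    im,d=bot.capture(c); cv2.imwrite(f"pics/{c}2.png",im); np.save(f"pics/{c}2.npy",d)
im=cv2.imread("pics/scene2.png"); cv2.imwrite("pics/s2.png",cv2.resize(im[150:320,220:420],None,fx=3.5,fy=3.5,interpolation=cv2.INTER_CUBIC))
im=cv2.imread("pics/top2.png"); cv2.imwrite("pics/t2.png",cv2.resize(im[150:290,270:400],None,fx=4.2,fy=4.2,interpolation=cv2.INTER_CUBIC))
E
```

```text
t 7.58 P [432.3   2.9  20.5] yaw -1.38 tilt [-0.01  0.  ] F [-0.2  1.1 -1.3] M [0.11 0.11 0.11] open 17.9 J [-14.  39. 118.   0.  23.  77.]
to [433. -12.  20.] shift [ 1.  14.9  0.5] len 15.0
turn to yaw -0.18
```

View pics/s2.png

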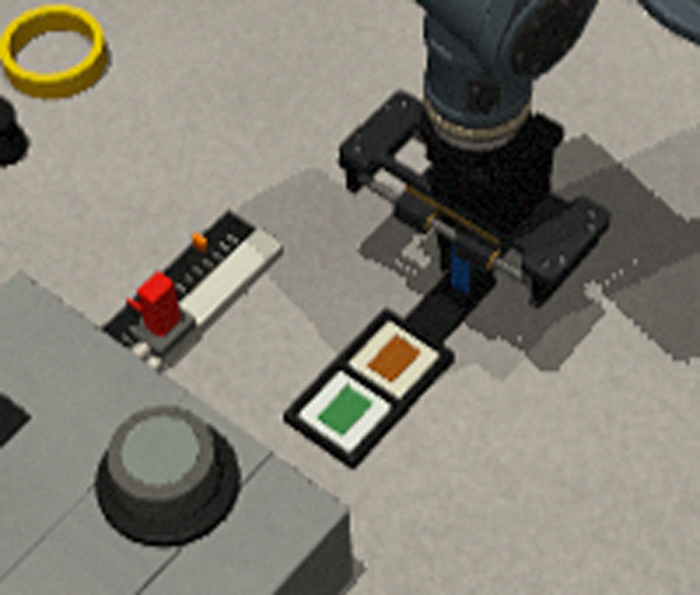

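View pics/t2.png

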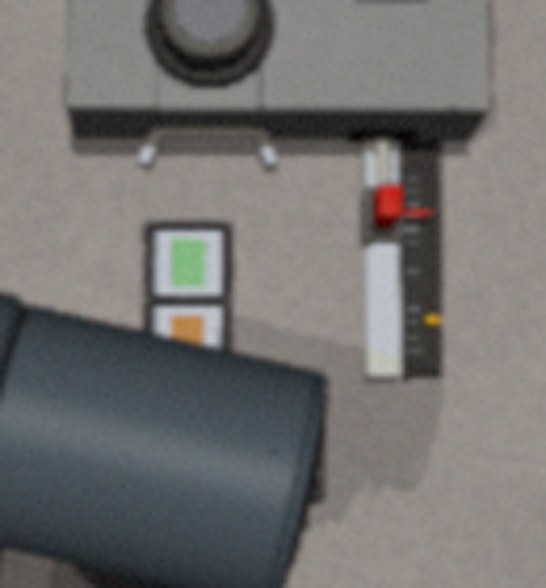

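The carrier is straight and both slides are in it. Its plate centre (crop 188) lies about 15 mm left of the fin centre (crop 207), which agrees with the fit. I'll shift right and then feed it in.

Request:
{"api": "servo_tool", "payload": {"increments": [[1, [0, 8, 0], -0.2], [1, [3, 7, 0], 0], [1, [8, 0, 0], 0], [1, [12, 0, 0], 0], [1, [6, 0, 0], 0]]}}

```text
time_s: 8.3
position: [0.463, -0.0119, 0.0206]
tcp_rot: [[1.0, -0.019, 0.002], [-0.019, -1.0, -0.001], [0.002, 0.0, -1.0]]
force: [0.1, -0.3, -1.8]
opening: 0.203
```

```bash
python3 d.py -1.2 613.4 -16.2 20;python3 - <<'E'
from h import *
im,d=bot.capture("top"); cv2.imwrite("pics/t3.png",cv2.resize(im[140:250,270:370],None,fx=5.4,fy=5.4,interpolation=cv2.INTER_CUBIC))
E
```

```text
t 8.3 P [463.  -11.9  20.6] yaw -1.07 tilt [ 0.11 -0.03] F [ 0.1 -0.3 -1.8] M [0.06 0.26 0.02] open 17.7 J [-15.  40. 114.   0.  27.  76.]
to [613.4 -16.2  20. ] shift [150.5   1.2   0.6] len 150.5
turn to yaw 0.13
```

View pics/t3.png

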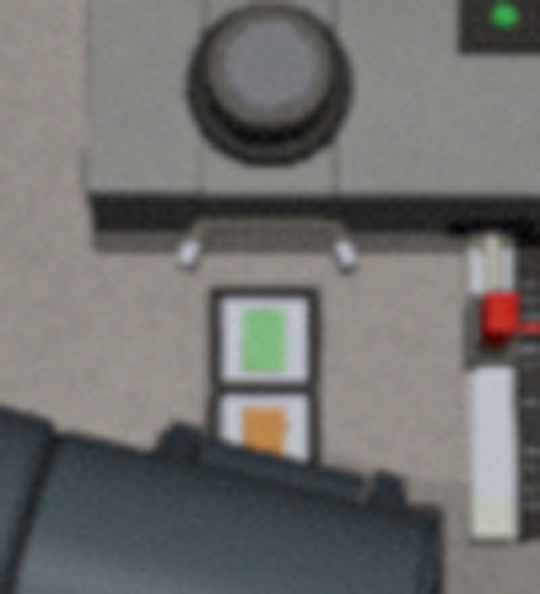

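The plate centre (265) matches the fin centre (267). I'll feed it in.

Request:
{"api": "servo_tool", "payload": {"increments": [[1, [6, 1, 0], 0], [1, [10, 0, 0], 0], [1, [10, 0, 0], 0], [1, [10, 0, 0], 0], [1, [10, 0, 0], 0]]}}

```text
time_s: 8.98
position: [0.5078, -0.0136, 0.0205]
tcp_rot: [[1.0, -0.019, -0.0], [-0.019, -1.0, 0.0], [-0.0, -0.0, -1.0]]
force: [-0.4, -0.3, -1.4]
opening: 0.206
```

```bash
python3 d.py -1.2 613.4 -16.2 20
```

```text
t 8.97 P [507.8 -13.6  20.5] yaw -1.09 tilt [-0.  0.] F [-0.4 -0.3 -1.4] M [ 0.02  0.14 -0.06] open 17.9 J [-14.  41. 107.   0.  32.  77.]
to [613.4 -16.2  20. ] shift [105.6   0.4   0.5] len 105.6
turn to yaw 0.11
```

Request:
{"api": "servo_tool", "payload": {"increments": [[1, [10, 0, 0], 0], [1, [10, 0, 0], 0], [1, [10, 0, 0], 0], [1, [10, 0, 0], 0], [1, [10, 0, 0], 0]]}}

```text
time_s: 9.6
position: [0.5577, -0.0146, 0.0205]
tcp_rot: [[1.0, -0.019, -0.0], [-0.019, -1.0, 0.0], [-0.0, -0.0, -1.0]]
force: [-1.0, 0.5, -1.7]
opening: 0.204
```

```bash
python3 d.py -1.2 613.4 -16.2 20
```

```text
t 9.6 P [557.7 -14.6  20.5] yaw -1.1 tilt [-0.01  0.  ] F [-1.   0.5 -1.7] M [ 0.07  0.14 -0.03] open 17.8 J [-13.  43. 100.  -0.  37.  78.]
to [613.4 -16.2  20. ] shift [55.7  0.5  0.5] len 55.7
turn to yaw 0.1
```

Smooth, with no side forces. I'll continue, slowing near the stop.

Request:
{"api": "servo_tool", "payload": {"increments": [[1, [10, 0, 0], 0], [1, [10, 0, 0], 0], [1, [10, 0, 0], 0], [1, [8, 0, 0], 0], [1, [5, 0, 0], 0]]}}

```text
time_s: 10.22
position: [0.6005, -0.0154, 0.0205]
tcp_rot: [[1.0, -0.019, -0.0], [-0.019, -1.0, -0.0], [-0.0, 0.0, -1.0]]
force: [-1.2, 0.4, 1.3]
opening: 0.206
```

Request:
{"api": "servo_tool", "payload": {"increments": [[1, [3, 0, 0], 0], [1, [2, 0, 0], 0], [1, [2, 0, 0], 0]]}}

```text
time_s: 10.6
position: [0.6069, -0.0155, 0.0205]
tcp_rot: [[1.0, -0.019, -0.0], [-0.019, -1.0, 0.0], [-0.0, -0.0, -1.0]]
force: [-0.3, 0.0, -0.6]
opening: 0.205
```

Request:
{"api": "servo_tool", "payload": {"increments": [[1, [2, 0, 0], 0], [1, [2, 0, 0], 0]]}}

```text
time_s: 10.85
position: [0.6111, -0.0156, 0.0205]
tcp_rot: [[1.0, -0.019, -0.0], [-0.019, -1.0, 0.0], [-0.0, -0.0, -1.0]]
force: [-0.3, 0.1, -0.6]
opening: 0.207
```

```bash
python3 d.py -1.2 613.4 -16.2 20
```

```text
t 10.85 P [611.1 -15.6  20.5] yaw -1.09 tilt [-0.01  0.  ] F [-0.3  0.1 -0.6] M [0.02 0.17 0.01] open 18.0 J [-12.  45.  92.   0.  43.  79.]
to [613.4 -16.2  20. ] shift [2.3 0.6 0.5] len 2.4
turn to yaw 0.11
```

Request:
{"api": "servo_tool", "payload": {"increments": [[1, [1, 0, 0], 0], [1, [1, 0, 0], 0], [1, [1, 0, 0], 0]]}}

```text
time_s: 11.22
position: [0.6141, -0.0157, 0.0205]
tcp_rot: [[1.0, -0.019, -0.0], [-0.019, -1.0, 0.0], [-0.0, -0.0, -1.0]]
force: [-1.3, -0.8, -0.9]
opening: 0.205
```

Request:
{"api": "servo_tool", "payload": {"increments": [[1, [1, 0, 0], 0], [1, [1, 0, 0], 0]]}}

```text
time_s: 11.48
position: [0.6157, -0.0156, 0.0205]
tcp_rot: [[1.0, -0.019, -0.001], [-0.019, -1.0, 0.0], [-0.001, -0.0, -1.0]]
force: [-3.0, -0.1, -0.6]
opening: 0.203
```

Request:
{"api": "servo_tool", "payload": {"increments": [[1, [1, 0, 0], 0], [1, [0, 0, 0], 0]]}}

```text
time_s: 11.72
position: [0.6157, -0.0156, 0.0205]
tcp_rot: [[1.0, -0.019, -0.003], [-0.019, -1.0, 0.0], [-0.003, -0.0, -1.0]]
force: [-4.3, -1.5, 2.2]
opening: 0.202
```

Request:
{"api": "servo_tool", "payload": {"increments": [[1, [1, 0, 0], 0], [1, [0, 0, 0], 0]]}}

```text
time_s: 11.98
position: [0.6157, -0.0155, 0.0205]
tcp_rot: [[1.0, -0.019, -0.005], [-0.019, -1.0, 0.0], [-0.005, -0.0, -1.0]]
force: [-6.6, -0.2, 4.0]
opening: 0.207
```

```bash
python3 d.py;python3 - <<'E'
from h import *
im,d=bot.capture("scene"); cv2.imwrite("pics/s4.png",cv2.resize(im[140:340,160:380],None,fx=3,fy=3,interpolation=cv2.INTER_CUBIC))
im,d=bot.capture("top"); cv2.imwrite("pics/t4.png",cv2.resize(im[140:250,270:370],None,fx=5.4,fy=5.4,interpolation=cv2.INTER_CUBIC))
E
```

```text
t 11.97 P [615.7 -15.5  20.5] yaw -1.09 tilt [-0.28  0.03] F [-6.6 -0.2  4. ] M [-0.14  0.79 -0.04] open 18.0 J [-12.  45.  91.  -0.  44.  79.]
```

View pics/s4.png

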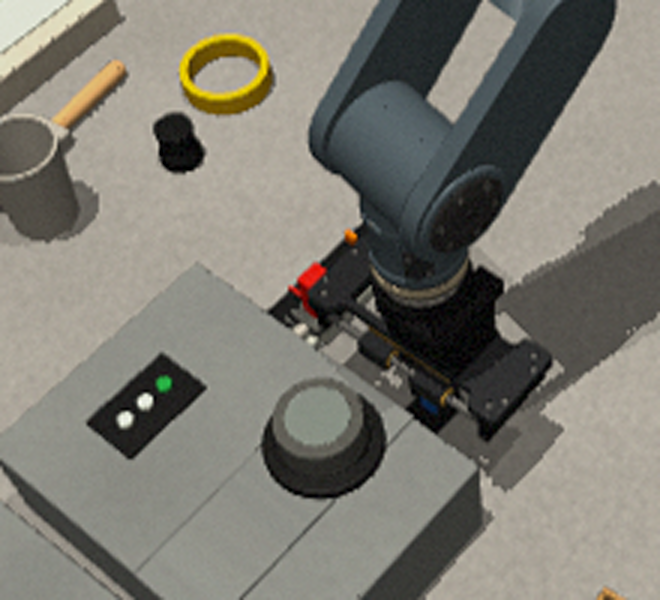

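View pics/t4.png

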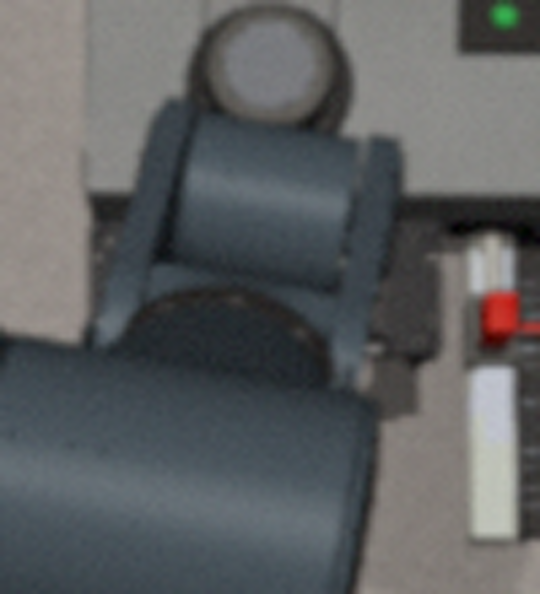

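Request:
{"api": "servo_tool", "payload": {"increments": [[1, [2, 0, 0], 0], [1, [0, 0, 0], 0]]}}

```text
time_s: 12.32
position: [0.6158, -0.0155, 0.0205]
tcp_rot: [[1.0, -0.019, -0.009], [-0.019, -1.0, 0.001], [-0.009, -0.001, -1.0]]
force: [-8.9, -0.7, 6.7]
opening: 0.199
```

Request:
{"api": "servo_tool", "payload": {"increments": [[1, [-3.5, 0, 0], 0], [1, [0, 0, 0], 0], [0, [0, 0, 0], 0], [0, [0, 0, 0], 0], [0, [0, 0, 0], 0]]}}

```text
time_s: 12.95
position: [0.6177, -0.0159, 0.0207]
tcp_rot: [[1.0, -0.019, 0.002], [-0.019, -1.0, -0.0], [0.002, 0.0, -1.0]]
force: [-0.6, 0.6, -0.1]
opening: 0.463
```

```bash
python3 d.py
```

```text
t 12.95 P [617.7 -15.9  20.7] yaw -1.09 tilt [ 0.12 -0.02] F [-0.6  0.6 -0.1] M [ 0.01  0.   -0.01] open 40.3 J [-12.  45.  91.   0.  44.  79.]
```

Request:
{"api": "servo_tool", "payload": {"increments": [[0, [0, 0, 0], 0], [0, [0, 0, 0], 0], [0, [0, 0, 0], 0], [0, [0, 0, -20], 0], [0, [0, 0, -50], 0]]}}

```text
time_s: 13.58
position: [0.6148, -0.0154, 0.09]
tcp_rot: [[1.0, -0.019, -0.005], [-0.019, -1.0, 0.001], [-0.005, -0.001, -1.0]]
force: [0.9, 0.7, -0.9]
opening: 0.974
```

Request:
{"api": "servo_tool", "payload": {"increments": [[0, [-20, 0, -50], 0], [0, [-60, 10, -10], 0], [0, [-60, 10, 0], 0], [0, [-30, 0, 0], 0], [0, [0, 0, 0], 0]]}}

```text
time_s: 14.2
position: [0.4439, -0.032, 0.1518]
tcp_rot: [[1.0, -0.02, -0.001], [-0.02, -1.0, 0.0], [-0.001, -0.0, -1.0]]
force: [0.7, -0.1, 0.8]
opening: 0.998
```

```bash
python3 d.py;python3 - <<'E'
from h import *
for c in("scene","top"):
    im,d=bot.capture(c); cv2.imwrite(f"pics/{c}5.png",im); np.save(f"pics/{c}5.npy",d)
im=cv2.imread("pics/scene5.png"); cv2.imwrite("pics/s5.png",cv2.resize(im[180:340,200:360],None,fx=3.7,fy=3.7,interpolation=cv2.INTER_CUBIC))
im=cv2.imread("pics/top5.png"); cv2.imwrite("pics/t5.png",cv2.resize(im[140:250,270:390],None,fx=5,fy=5,interpolation=cv2.INTER_CUBIC))
E
```

```text
t 14.2 P [443.9 -32.  151.8] yaw -1.15 tilt [-0.04  0.01] F [ 0.7 -0.1  0.8] M [ 0.06  0.   -0.06] open 86.8 J [-19.  23. 111.   0.  45.  73.]
```

View pics/s5.png

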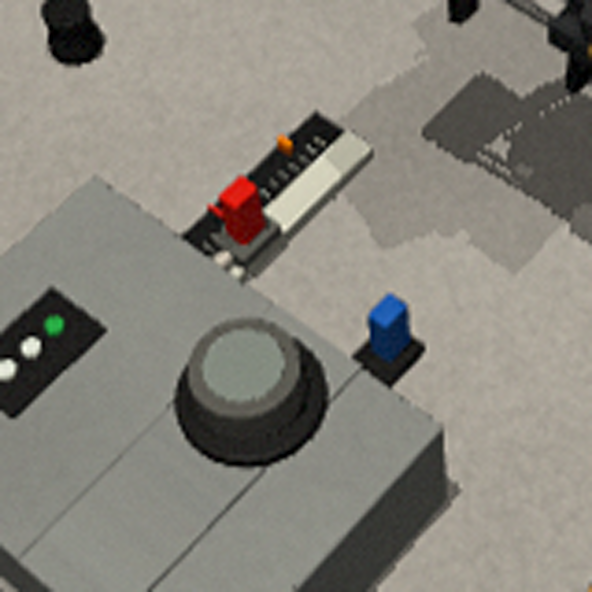

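View pics/t5.png

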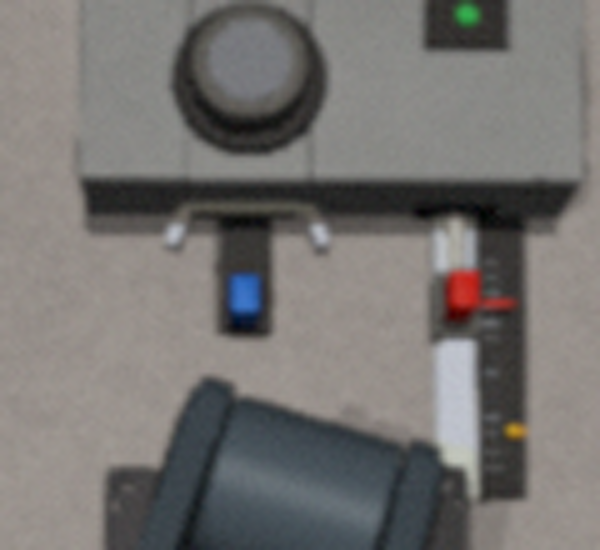

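```bash
python3 - <<'E'
from h import *
t=lambda x,y:(270+x/5-.4,140+y/5-.4)
s=lambda x,y:(200+x/3.7-.36,180+y/3.7-.36)
for cam,b,r,p in(("top",t(245,290),t(464,289),(.6759,-.0178,-1.12)),("scene",s(391,308),s(240,194),(.6718,-.0175,-1.26))):
    B=onz(cam,[b],.06)[0]; Rr=onz(cam,[r],.08)[0]
    a=np.radians(p[2]);c,n=np.cos(a),np.sin(a)
    for nm,P in(("blue",B),("red",Rr)):
        d=P[:2]-p[:2]; print(cam,nm,P[:2].round(4),"local",np.round([c*d[0]+n*d[1],-n*d[0]+c*d[1]],4))
E
python3 d.py -1.2 612 -145.5 151 612 -145.5 41
```

```text
top blue [ 0.6185 -0.0126] local [-0.0575  0.0041]
top red [ 0.6124 -0.1439] local [-0.061  -0.1274]
scene blue [ 0.6112 -0.0132] local [-0.0607  0.003 ]
scene red [ 0.611  -0.1433] local [-0.058  -0.1271]
t 14.3 P [448.1 -33.  151.8] yaw -1.11 tilt [ 0.24 -0.07] F [ 0.5 -0.1 -0.4] M [ 0.02 -0.01  0.04] open 86.9 J [-19.  24. 111.   0.  45.  73.]
to [ 612.  -145.5  151. ] shift [166.2 109.    0.8] len 198.8
to [ 612.  -145.5   41. ] shift [  0.   0. 110.] len 110.0
turn to yaw 0.09
```

Both blocks measure about 59 mm before the face, so the carrier is home against the stop. Next is the shutter handle.

Request:
{"api": "servo_tool", "payload": {"increments": [[0, [42, 27, 0], 0], [0, [42, 27, 0], 0], [0, [42, 27, 0], 0], [0, [40, 27, 0], 0], [0, [0, 0, 30], 0]]}}

```text
time_s: 14.92
position: [0.6185, -0.148, 0.1231]
tcp_rot: [[1.0, -0.02, 0.014], [-0.02, -1.0, -0.006], [0.014, 0.006, -1.0]]
force: [-0.4, 0.5, -1.5]
opening: 1.003
```

Request:
{"api": "servo_tool", "payload": {"increments": [[0, [0, 0, 20], 0], [0, [0, 0, 0], 0]]}}

```text
time_s: 15.18
position: [0.6105, -0.1434, 0.0988]
tcp_rot: [[1.0, -0.019, -0.002], [-0.019, -1.0, 0.001], [-0.002, -0.001, -1.0]]
force: [-0.7, -0.3, -0.2]
opening: 1.001
```

```bash
python3 d.py -1.2 612 -144.5 41;python3 - <<'E'
from h import *
im,d=bot.capture("scene"); cv2.imwrite("pics/s6.png",cv2.resize(im[170:320,200:360],None,fx=3.7,fy=3.7,interpolation=cv2.INTER_CUBIC))
E
```

```text
t 15.18 P [ 610.5 -143.4   98.8] yaw -1.07 tilt [-0.13  0.06] F [-0.7 -0.3 -0.2] M [-0.   -0.    0.01] open 87.1 J [-23.  39.  87.   0.  53.  68.]
to [ 612.  -144.5   41. ] shift [ 1.5  1.1 57.8] len 57.8
turn to yaw 0.13
```

View pics/s6.png

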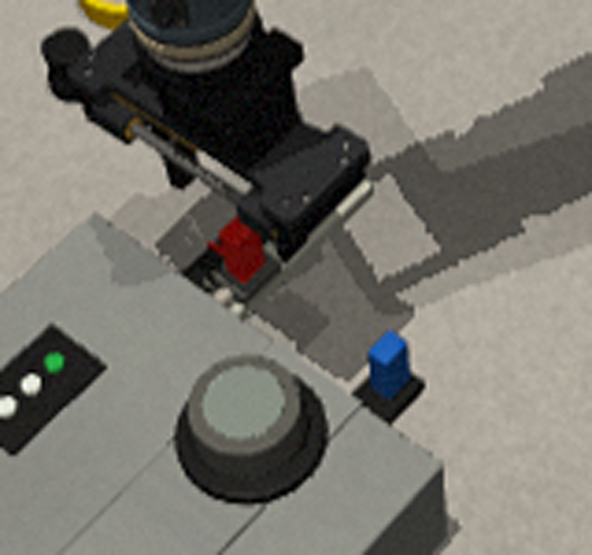

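The jaws straddle the red block at (238,240). I'll go down and grip.

Request:
{"api": "servo_tool", "payload": {"increments": [[0, [1, 1, 29], 0], [0, [0, 0, 29], 0], [1, [0, 0, 0], 0], [1, [0, 0, 0], 0], [1, [0, 0, 0], 0]]}}

```text
time_s: 15.85
position: [0.6125, -0.1451, 0.0444]
tcp_rot: [[1.0, -0.019, 0.003], [-0.019, -1.0, -0.001], [0.003, 0.001, -1.0]]
force: [-0.5, 0.1, -0.4]
opening: 0.747
```

Request:
{"api": "servo_tool", "payload": {"increments": [[1, [0, 0, 0], 0], [1, [0, 0, 0], 0], [1, [0, 0, 0], 0], [1, [0, 0, 0], 0], [1, [0, 0, 0], 0]]}}

```text
time_s: 16.48
position: [0.6111, -0.1474, 0.0425]
tcp_rot: [[1.0, -0.018, -0.0], [-0.018, -1.0, -0.005], [0.0, 0.005, -1.0]]
force: [-2.4, -8.3, -0.7]
opening: 0.206
```

Request:
{"api": "servo_tool", "payload": {"increments": [[1, [0, 0, 0], 0], [1, [0, 0, 0], 0]]}}

```text
time_s: 16.73
position: [0.6111, -0.1474, 0.0425]
tcp_rot: [[1.0, -0.019, 0.0], [-0.019, -1.0, -0.004], [0.0, 0.004, -1.0]]
force: [-1.9, -6.7, -0.3]
opening: 0.204
```

```bash
python3 d.py
```

```text
t 16.73 P [ 611.1 -147.4   42.5] yaw -1.1 tilt [ 0.01 -0.21] F [-1.9 -6.7 -0.3] M [-1.09  0.34 -0.25] open 17.8 J [-24.  44.  89.  -0.  47.  68.]
```

Gripped at 17.8 mm opening. Before pulling, I'll measure the pointer-to-mark distance from the unobstructed saved frames by rendering both as boxes.

```bash
cat > m.py <<'E'
from h import *
from scipy.optimize import minimize_scalar
POSE={"top":(.6759,-.0178,np.radians(-1.15)),"scene":(.6718,-.0175,np.radians(-1.22))}
def toW(cam,L):
    x,y,a=POSE[cam];L=np.atleast_2d(L);c,s=np.cos(a),np.sin(a)
    return np.c_[x+c*L[:,0]-s*L[:,1],y+s*L[:,0]+c*L[:,1],L[:,2]]
def hullc(cam,c,h):
    pts=np.array([[c[0]+i*h[0],c[1]+j*h[1],c[2]+k*h[2]] for i in(-1,1) for j in(-1,1) for k in(-1,1)])
    uv=project(cam,toW(cam,pts)).astype(np.float32); H=cv2.convexHull(uv); m=cv2.moments(H)
    return np.array([m["m10"]/m["m00"],m["m01"]/m["m00"]]),H[:,0].round(1)
from scipy.optimize import least_squares
for cam,fs in(("top",("top0","top2","top5")),("scene",("scene0","scene2","scene5"))):
  for f in fs:
    im=cv2.imread(f"pics/{f}.png").astype(float); b,g,r=im[...,0],im[...,1],im[...,2]
    c0=project(cam,toW(cam,[-.138,-.167,.018]))[0]; pr=project(cam,toW(cam,[-.06,-.13,.06]))[0]
    V,U=np.mgrid[0:480,0:640]
    # orange weight
    w=np.clip((r-b-60),0,None)*((np.hypot(U-c0[0],V-c0[1])<9)&(g>0.4*r))
    om=np.array([(w*U).sum(),(w*V).sum()])/w.sum()
    sol=least_squares(lambda q:hullc(cam,(q[0],q[1],.018),(.003,.006,.006))[0]-om,[-.138,-.167]).x
    wr=np.clip(r-np.maximum(g,b)-40,0,None)*((np.hypot(U-pr[0],V-pr[1])<14)&(g<0.5*r))
    rb=(wr>0)
    rm=np.array([(wr*U).sum(),(wr*V).sum()])/wr.sum()
    # block only + pointer approximated: block hull
    def model(q):
        A=[];
        u1,H1=hullc(cam,(q[0],q[1],.055),(.012,.009,.025))
        return u1
    sr=least_squares(lambda q:model(q)-rm,[-.06,-.13]).x
    print(f,"mark px",om.round(2),"n",int((w>0).sum()),"mark local",(sol*1000).round(1),"red",rm.round(2),(sr*1000).round(1),"diff x",((sr-sol)[0]*1000).round(1))
E
python3 m.py
python3 - <<'E'
from h import *
a=cv2.imread("pics/top0.png")[190:206,352:382]; b=cv2.imread("pics/scene0.png")[222:250,252:282]
cv2.imwrite("pics/z1.png",np.hstack([cv2.resize(a,(390,208),interpolation=cv2.INTER_NEAREST),np.zeros((208,10,3),np.uint8),cv2.resize(b,(223,208),interpolation=cv2.INTER_NEAREST)]))
E
```

```text
top0 mark px [372.59 225.72] n 10 mark local [-138.6 -163.6] red [362.99 197.99] [ -58.1 -130.6] diff x 80.5
top2 mark px [372.58 225.71] n 10 mark local [-138.6 -163.6] red [362.98 197.96] [ -58.6 -131.2] diff x 80.0
top5 mark px [372.56 225.71] n 10 mark local [-138.6 -163.5] red [363.01 197.97] [ -58.2 -131.4] diff x 80.3
scene0 mark px [276.52 218.05] n 16 mark local [-138. -167.] red [264.06 234.53] [ -62.2 -135.7] diff x 75.8
scene2 mark px [276.5  217.98] n 15 mark local [-138. -167.] red [264.07 234.63] [ -62.2 -136.6] diff x 75.8
scene5 mark px [276.49 218.11] n 18 mark local [-138. -167.] red [264.07 234.61] [ -62.2 -136.6] diff x 75.8
```

View pics/z1.png

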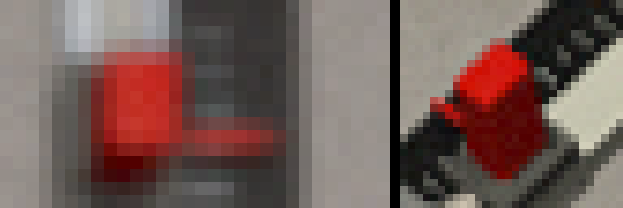

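Request:
{"api": "servo_tool", "payload": {"increments": [[1, [0, 2.5, 0], 0], [1, [-5, 0, 0], 0], [1, [-8, 0, 0], 0], [1, [-8, 0, 0], 0], [1, [-8, 0, 0], 0]]}}

```text
time_s: 17.35
position: [0.5842, -0.1467, 0.0425]
tcp_rot: [[1.0, -0.02, 0.005], [-0.02, -1.0, -0.001], [0.005, 0.001, -1.0]]
force: [6.4, 0.6, -5.0]
opening: 0.204
```

Request:
{"api": "servo_tool", "payload": {"increments": [[1, [-8, 0, 0], 0], [1, [-8, 0, 0], 0], [1, [-8, 0, 0], 0], [1, [-7, 0, 0], 0], [1, [0, 0, 0], 0]]}}

```text
time_s: 17.98
position: [0.5536, -0.1459, 0.0425]
tcp_rot: [[1.0, -0.02, 0.006], [-0.02, -1.0, -0.001], [0.006, 0.001, -1.0]]
force: [7.6, 1.1, -6.9]
opening: 0.205
```

```bash
python3 d.py;python3 - <<'E'
from h import *
for c in("scene","top"):
    im,d=bot.capture(c); cv2.imwrite(f"pics/{c}7.png",im)
im=cv2.imread("pics/scene7.png"); cv2.imwrite("pics/s7.png",cv2.resize(im[180:280,230:350],None,fx=6,fy=6,interpolation=cv2.INTER_CUBIC))
im=cv2.imread("pics/top7.png"); cv2.imwrite("pics/t7.png",cv2.resize(im[160:250,320:400],None,fx=6,fy=6,interpolation=cv2.INTER_CUBIC))
E
```

```text
t 17.98 P [ 553.6 -145.9   42.5] yaw -1.16 tilt [ 0.34 -0.05] F [ 7.6  1.1 -6.9] M [ 0.28 -1.03 -0.16] open 17.8 J [-26.  41.  98.   0.  41.  65.]
```

View pics/s7.png

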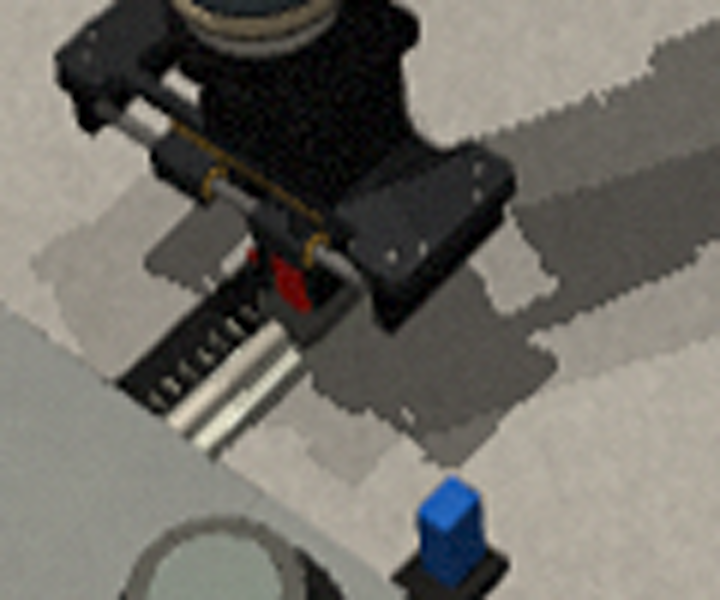

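View pics/t7.png

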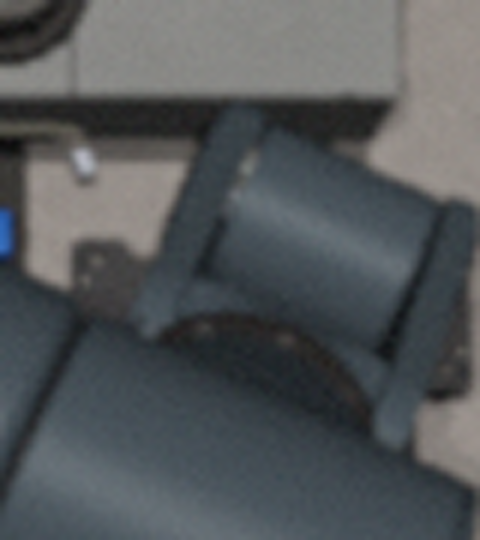

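The pointer tip shows at scene pixel (272,222); the gripper hides the mark. It has moved 57.5 mm. I'll refine the remaining distance with a small silhouette fit on the unobstructed frames.

```bash
cat > r.py <<'E'
from h import *
from scipy.optimize import least_squares
POSE={"top":(.6759,-.0178,np.radians(-1.17)),"scene":(.6718,-.0175,np.radians(-1.17))}
def toW(cam,L):
    x,y,a=POSE[cam];c,s=np.cos(a),np.sin(a)
    return np.c_[x+c*L[:,0]-s*L[:,1],y+s*L[:,0]+c*L[:,1],L[:,2]]
def box(lo,hi): return np.array([[a,b,c] for a in(lo[0],hi[0]) for b in(lo[1],hi[1]) for c in(lo[2],hi[2])])
def render(cam,boxes,win,S=16,sig=.6):
    u0,v0,u1,v1=win; m=np.zeros(((v1-v0)*S,(u1-u0)*S),np.uint8)
    for B in boxes:
        uv=(project(cam,toW(cam,B))-[u0-.5,v0-.5])*S-.5
        H=cv2.convexHull((uv*16).round().astype(np.int32)); cv2.fillConvexPoly(m,H,255,shift=4)
    m=cv2.GaussianBlur(m.astype(np.float32)/255,(0,0),sig*S)
    return cv2.resize(m,(u1-u0,v1-v0),interpolation=cv2.INTER_AREA)
out={}
for cam in("top","scene"):
    im=np.mean([cv2.imread(f"pics/{cam}{k}.png").astype(float) for k in(0,2,5)],0); b,g,r=im[...,0],im[...,1],im[...,2]
    def fitit(alpha,mk,win,p0):
        A=alpha[win[1]:win[3],win[0]:win[2]]
        f=lambda p:(p[-2]*render(cam,mk(p),win,sig=abs(p[-1]))-A).ravel()
        best=least_squares(f,p0,diff_step=None,x_scale=[.002]*(len(p0)-2)+[.1,.1],method="trf",jac=lambda p:np.stack([(f(p+e)-f(p-e))/(2*e.sum()) for e in np.diag([.001]*(len(p0)-2)+[.02,.05])],1))
        return best.x,np.sqrt(np.mean(best.fun**2))
    aR=np.clip((r-np.maximum(g,b))/np.maximum(r,1),0,1)
    for wb in (aR,):
      c=project(cam,toW(cam,np.array([[-.06,-.14,.05]])))[0].round().astype(int)
      win=(c[0]-14,c[1]-14,c[0]+15,c[1]+15)
      for ph in(.019,.023,.027):
        mk=lambda p:[box((p[0]-.012,p[1]-.009,.03),(p[0]+.012,p[1]+.009,.08)),box((p[0]-.0015,p[1]-p[2],ph-.002),(p[0]+.0015,p[1]-.015,ph+.002))]
        x,e=fitit(wb,mk,win,np.array([-.06,-.13,.03,.9,.6])); print(cam,"block ph",ph,x.round(4),"rms",e.round(4))
    aO=np.clip((r-b)/200,0,1)
    c=project(cam,toW(cam,np.array([[-.138,-.167,.018]])))[0].round().astype(int)
    win=(c[0]-6,c[1]-6,c[0]+7,c[1]+7)
    mk=lambda p:[box((p[0]-.003,p[1]-.006,.012),(p[0]+.003,p[1]+.006,.024))]
    x,e=fitit(aO,mk,win,np.array([-.138,-.166,.6,.6])); print(cam,"mark",x.round(4),"rms",e.round(4))
E
python3 r.py
```

```text
top block ph 0.019 [-0.0597 -0.1287  0.0399  0.7917  0.7234] rms 0.065
top block ph 0.023 [-0.0599 -0.1287  0.039   0.7911  0.7034] rms 0.0626
top block ph 0.027 [-0.0602 -0.1287  0.0387  0.7894  0.6972] rms 0.0624
top mark [-0.1386 -0.164   0.7944  0.7732] rms 0.041
scene block ph 0.019 [-0.06   -0.1312  0.0398  0.8458  0.7008] rms 0.1073
scene block ph 0.023 [-0.06   -0.1311  0.0394  0.8434  0.546 ] rms 0.0951
scene block ph 0.027 [-0.0595 -0.1308  0.0378  0.8433  0.4824] rms 0.0905
scene mark [-0.1393 -0.1683  0.7444  0.3792] rms 0.084
```

Top gives 78.5 mm and scene 79.5 mm, so I take 79 mm of travel, meaning a TCP x of about 532.2.

Request:
{"api": "servo_tool", "payload": {"increments": [[1, [-6, 0, 0], 0], [1, [-7, 0, 0], 0], [1, [-6, 0, 0], 0], [1, [-3, 0, 0], 0], [1, [0, 0, 0], 0]]}}

```text
time_s: 18.7
position: [0.5326, -0.1453, 0.0425]
tcp_rot: [[1.0, -0.021, 0.008], [-0.021, -1.0, -0.001], [0.008, 0.001, -1.0]]
force: [9.6, 3.9, -8.0]
opening: 0.209
```

Request:
{"api": "servo_tool", "payload": {"increments": [[1, [0, 0, 0], 0], [1, [0, 0, 0], 0]]}}

```text
time_s: 18.95
position: [0.5327, -0.1453, 0.0425]
tcp_rot: [[1.0, -0.02, 0.008], [-0.02, -1.0, -0.001], [0.008, 0.001, -1.0]]
force: [9.7, 2.4, -7.1]
opening: 0.202
```

```bash
python3 d.py;python3 - <<'E'
from h import *
for c in("scene",):
    im,d=bot.capture(c); cv2.imwrite(f"pics/{c}8.png",im)
cv2.imwrite("pics/s8.png",cv2.resize(im[190:250,240:310],None,fx=9,fy=9,interpolation=cv2.INTER_CUBIC))
E
```

```text
t 18.95 P [ 532.7 -145.3   42.5] yaw -1.17 tilt [ 0.44 -0.05] F [ 9.7  2.4 -7.1] M [ 0.61 -1.31 -0.16] open 17.5 J [-27.  40. 101.   0.  39.  64.]
```

View pics/s8.png

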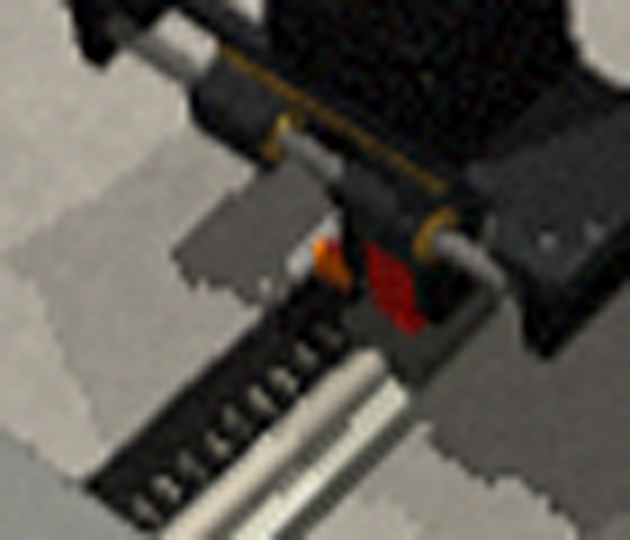

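The mark shows at (277,219), with the pointer merged into it and nothing red sticking out on either side. I'll add the last 0.5 mm and do a final check.

Request:
{"api": "servo_tool", "payload": {"increments": [[1, [-0.5, 0, 0], 0], [1, [0, 0, 0], 0], [1, [0, 0, 0], 0], [1, [0, 0, 0], 0]]}}

```text
time_s: 19.5
position: [0.5325, -0.1453, 0.0425]
tcp_rot: [[1.0, -0.021, 0.008], [-0.021, -1.0, -0.001], [0.008, 0.001, -1.0]]
force: [10.4, 4.2, -7.4]
opening: 0.204
```

```bash
python3 d.py;python3 - <<'E'
from h import *
im,d=bot.capture("scene"); cv2.imwrite("pics/scene9.png",im)
a=cv2.resize(im[150:330,200:400],None,fx=3.5,fy=3.5,interpolation=cv2.INTER_CUBIC)
cv2.imwrite("pics/s9.png",a)
E
```

```text
t 19.5 P [ 532.5 -145.3   42.5] yaw -1.18 tilt [ 0.46 -0.06] F [10.4  4.2 -7.4] M [ 0.67 -1.44 -0.24] open 17.8 J [-27.  40. 101.   0.  39.  64.]
```

View pics/s9.png

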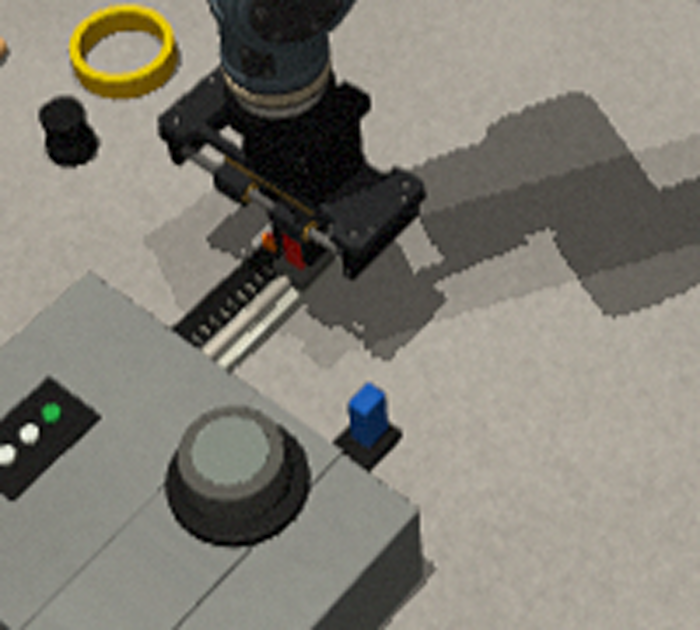

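```bash
python3 -c "
from rig import bot
print(bot.hand_in())"
```

```text
the job is handed in; nothing more can be done
None
```

I slid the loaded black carrier into the slot until it met the stop. After that I pulled the red shutter handle out to the orange mark, and I handed in at about 19.5 s with the gripper still holding it there.

- **Carrier:** it stopped dead at TCP x 0.6157 m while I raised the push to about 9 N. Afterwards the blue handle measured 57.5 mm (top) and 60.7 mm (scene) before the face, against 60 mm nominal. Both slides lay flat in their recesses in the last picture before they went into the slot; they can't be seen inside it.
- **Shutter:** it was pulled 78.6 mm. The two cameras put the mark at 78.5 mm and 79.5 mm, so about 1 mm of uncertainty remains. The 10.4 N force fits the spring at that travel (about 10.3 N).
- **Failed or disagreeing checks:** once the shutter was at the mark, I could not see the pointer separately because it merged with the mark and the gripper. I could only confirm that no red stuck out to either side. A cruder first measurement from the scene camera gave 75.8 mm. I rejected it because it counted the pointer as part of the red block.
- **Other things:** I didn't touch anything else on the table.

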